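# Open the sliding hatch of a bottle chest past its spring catch

## Robot

A 6-joint arm with a two-finger parallel gripper is mounted at the origin on the work surface. World frame = base frame: x ahead of the robot, y to its left, z up, the work surface at z = 0. Lengths are in m, angles in degrees, forces in N, time in s.
With the tool pointing down it reaches from about 0.4 to 0.825 m from the base axis. Payload 7 kg.
Tool frame: the origin (TCP) lies on the centre line of the jaws, within the pads' length; the fingertips stand 8 mm ahead of it and the grasp point (between the pads) lies 11 mm behind it (r.tcp_to_tips is the distance from the TCP to the fingertips, in m); z points along the fingers, y is the direction in which the jaws open and shut (so a half turn about z gives the same grasp; the last joint's range is limited). The gripper opens to 88 mm and grips with 3 to 60 N. Pads are 19 mm wide; open, the fingers measure 130 mm over their backs; the gripper's body (78 mm by 193 mm) begins 47 mm behind the grasp point.
Start: joints at [16.507, 20.546, 0.682, 0, -70.136, -16.507], TCP at [0.675, -0, 0.235] pointing down, gripper open.
Joint ranges: [-176.03, 176.03], [-82.01, 121.73], [-58.28, 71.71], [-173.87, 95.51], [-174.79, -0.11], [-173.66, 173.66]. Speed limits (degrees/s): [136.94, 136.94, 172.46, 180, 180, 180].

## Interface

Orientations are given as [roll, pitch, yaw] about the fixed x, y, z axes, in that order (R = Rz(yaw) Ry(pitch) Rx(roll)).
In Python, from plant import r gives the robot as it stands.
- The arm moves only by the tool drive_tool, never from a script. Its argument "plan" is text: rows parted by semicolons, each of 4 numbers parted by spaces: the shift along the tool's x, y, z in cm, then the turn about the tool's z in rad. A call has 1 to 8 rows; each row is the pose to reach, as a shift and turn from the pose commanded when the call began, along the tool's axes at that moment; what a row does not reach only later rows make up. A row lasts 1/8 s, in which the tool goes at most 62.5 mm and 10.7 degrees, less where a joint would pass 70% of its speed; a pose out of reach is approached as far as the arm can. A call with a gripper value outside its range is refused whole. "fingers" is the closure, from -1 (fully open) to 1 (shut), set as the call begins (left out, the last holds). The fingers move at their own pace and stop on an object; "squeeze" is the grip in N (left out, the last holds). Time passes only in rows, so rows that repeat a pose let the fingers close. It gives the time, the measured TCP pose, the force and the opening at its end, in the units of the state.
- r.get_state(): the state, without advancing time (a new reading comes with each control period).
- r.capture(name): name is "scene" or "side" or "wrist"; returns a dict with "frame" (420x560x3 uint8, red, green, blue), "fovy" (degrees; the focal length in pixels is half the picture's height over the tangent of half this angle, whatever the lens; pixels are square), "cx", "cy" (the principal point, pixels), "rvec" (rotation vector, rad) and "tvec" (3), from world to camera coordinates, as OpenCV has them. Camera axes: x right, y down, z forward; pixel columns grow to the right and rows downward; lengths in m; the calibration is good to about 2 mm. A picture is of the moment at which its call begins. There is no depth.
- r.close_job(): hands the job in, once; it reports no verdict.
The state is a dict: "time_s": time; "joints": joint angles; "qd": joint speeds; "joint_torque": joint torques, N m; "tcp_pos": TCP position; "eef_rot": TCP orientation; "contact_force": force on the tool from outside, world axes, zero at the start; "moment": the same for the moment, N m; "gripper_width": finger opening in m.
Only numpy, scipy, OpenCV 4.12 (cv2) and the standard library are available. Lean on these libraries where they do the work, as an engineer would, in place of code of your own. Each camera call takes 0.05 s, during which the arm holds its last target. There are 200 camera calls.

## Task

Open the bottle chest: press down the red thumb pad of the spring catch on its near end and, while holding it down, push the hatch over the catch's nose, then go on pushing it until it is fully open against the far stop, without slamming or ramming it. It takes only a fingertip, pressing and pushing, so do not lift the hatch; let the catch spring back up at the end, and leave the bottles, the glass and the small tools around the chest where they are.

Things in the scene. Friction and masses are not known exactly. Their poses are not given: they have to be found in the camera images.
- chest: Pine bottle chest fixed to the bench, 400 long (its x) x 360 wide (y) x 120 mm high. Origin: centre of its underside, at bench height. Its x axis points from the near end, with the spring catch, to the far end; the hatch opens along +x, in steel runners on the side walls (runner tops 119.5 mm up). Two bottles lie in the well (chest x -188 to -12 mm) under the shut hatch.
- catch_pad (a point): Centre of the top face of the catch's red thumb pad, 40 x 40 mm; moves with it. At chest x -265 (pad -285 to -245), y 0, z 134 mm when up. Goes straight down against a spring: about 4 N to start, 8 N at 11 mm, 10.5 N at the hard end, 18 mm. It carries the brass nose with it. Let go, both spring up, unless the strike plate lies over the nose.
- catch (a joint): How far the catch (pad and nose together) is pressed down, m: 0 = up, 0.018 = hard end. The nose is clear below the hatch's strike plate from 0.010 on; 0.012 to 0.016 is a good press.
- catch_nose (a point): Top of the catch's domed brass nose, 12 (x) x 20 mm; moves with the pad. At chest x -217.5, y 0, z 124 mm when up, when it stands through a slot in the hatch's strike plate and locks the hatch. The plate covers the nose once the hatch has moved about 5 mm, and has left it after 29 mm; the nose then springs up behind the flange.
- hatch: Pine hatch, 200 (x) x 320 (y) x 14 mm, about 0.75 kg, captive in the runners (play 2 mm sideways, 2.5 mm up). Origin: centre of its underside, 100 mm above the bench; axes as the chest's. Shut: origin at chest x -100 mm (2.5 mm play before the nose stops it); fully open on the far end wall (120 mm high): chest x +80, 180 mm of travel. Slides with about 5 N, up to 15 N while its plate rubs on the nose.
- hatch_flange (a point): Middle of the near face of the upturned flange at the end of the hatch's steel strike plate (60 mm wide, 4 mm thick, 114 to 118 mm above the bench): the face to push along chest +x, 60 mm wide, 114 to 148 mm above the bench. At hatch x -140: chest x -240 shut (5 mm beyond the pad's edge), -60 fully open. It can be pushed by a fingertip standing on the pressed pad.
- wine_bottle: A full standing wine bottle, dark green, 74 mm across, 295 mm tall, on the bench beside the chest; leave it alone. Origin: centre of its underside.
- half_bottle: A smaller standing brown bottle, 61 mm across, 242 mm tall, on the bench beside the chest; leave it alone. Origin: centre of its underside.
- glass: A standing stemmed tasting glass, 72 mm across, 175 mm tall, on the bench beside the chest; leave it alone. Origin: centre of its underside.
- corkscrew: A folded waiter's corkscrew lying flat, black and brass, 112 x 20 x 18 mm, on the bench beside the chest; leave it alone. Origin: centre of its underside.
- cork: A cork standing on end, 24 mm across, 45 mm tall, on the bench beside the chest; leave it alone. Origin: centre of its underside.
- foil_cutter: A red horseshoe-shaped foil cutter lying flat, 57 x 50 x 12 mm, on the bench beside the chest; leave it alone. Origin: centre of its underside.

How it is judged:
By the outcome, as a careful person would: the job done as asked, in the order asked, and still so for the second after the job is handed in, with the robot touching nothing.
It also fails if it takes over 38 s, if anything falls off the work surface, if the arm or the gripper's body presses on something with over 40 N, if the wrist force passes 120 N, or if a joint passes its speed limit or range.

## Working session

There is one attempt and no reset: what is moved stays moved. The work goes in short steps, Python scripts to look and compute and a tool call to move; the robot and the scene stay as the last step left them, time stands still between calls to the robot, and variables do not carry over. Pictures are saved under pics/ and viewed, about 8 in all and at most 12, crops included, and the job is handed in when it is done.

Besides the shell and the picture viewer there is one more tool, called after "Emit:" as name(argument=value, ...), one argument or row to a line, values as JSON. drive_tool: Moves the arm, as the interface text tells. Its arguments: {"type":"object","properties":{"plan":{"type":"string"},"fingers":{"type":"number"},"squeeze":{"type":"number"}},"required":["plan"]}

```bash
ls; mkdir -p pics; cat > h.py <<'E'
import numpy as np, cv2
from plant import r
def cap(n,f=None):
    c=r.capture(n)
    if f: cv2.imwrite('pics/'+f,c['frame'][:,:,::-1])
    return c
def cam(c):
    h=c['frame'].shape[0]; f=h/2/np.tan(np.radians(c['fovy'])/2)
    R=cv2.Rodrigues(np.array(c['rvec'],float))[0]; t=np.array(c['tvec'],float).ravel()
    return f,R,t
def ray(c,u,v,z):
    f,R,t=cam(c); d=R.T@np.array([(u-c['cx'])/f,(v-c['cy'])/f,1]); o=-R.T@t
    return o+d*(z-o[2])/d[2]
def proj(c,P):
    f,R,t=cam(c); p=R@np.array(P,float)+t
    return p[:2]/p[2]*f+np.array([c['cx'],c['cy']])
E
python3 - <<'E'
from h import *
print(r.get_state())
a=cap('scene','s0.png');b=cap('side','d0.png');w=cap('wrist','w0.png')
for c in(a,b,w): print(c['fovy'],c['cx'],c['cy'],-cam(c)[1].T@cam(c)[2])
E
```

```text
pics
{'time_s': 0.0, 'joints': array([ 1.65062179e+01,  2.05908923e+01,  6.34622678e-01, -2.10312585e-02,
       -7.01370900e+01, -1.65056287e+01]), 'qd': array([ 0.02283713, -0.03334886, -0.03682326,  0.02228496, -0.02453098,
        0.03849757]), 'joint_torque': array([-8.00930356e-04, -5.82726967e+01,  2.93058443e+01,  6.99745238e+00,
        6.93249181e-03, -2.06530804e-04]), 'tcp_pos': array([ 6.74519849e-01, -2.92720922e-05,  2.33632401e-01]), 'eef_rot': array([ 1.79904870e+02, -7.57090685e-03, -9.00065664e+01]), 'contact_force': array([-0.72240646,  0.43933581,  0.1346961 ]), 'moment': array([ 0.00808189, -0.01126743,  0.01213284]), 'gripper_width': 0.08763285954016962}
42.61506711098562 283.77821269801603 215.87889873694974 [1.15457403 0.64790271 1.25660304]
55.29253786093057 274.4166294240782 209.3595026702444 [ 0.0760969  -0.23942821  0.72431795]
65.11272040530815 280.3971288718358 208.8642304806667 [ 0.67581483 -0.0689062   0.38444646]
```

View pics/s0.png

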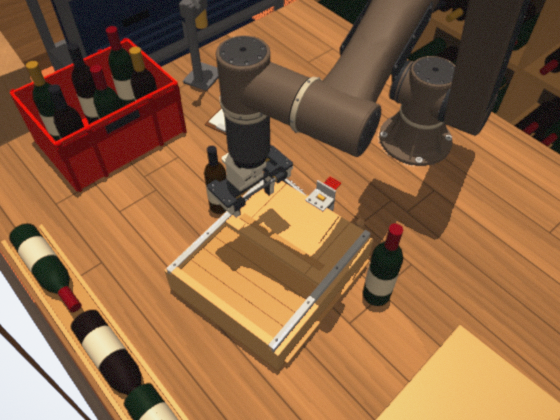

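View pics/d0.png

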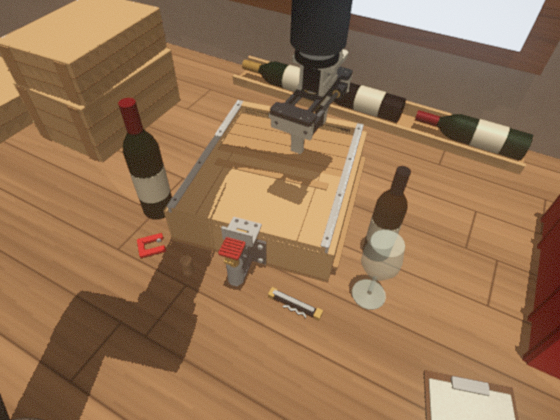

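View pics/w0.png

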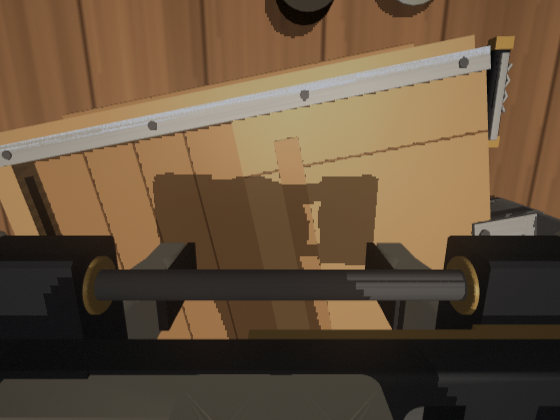

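The scene view shows the chest with its catch facing the robot and the red pad near (333,184). In the side view the pad is near (232,250), with the flange and strike plate at (243,230). The foil cutter is at (151,245). The runners run from (178,207) to (240,103) and from (330,228) to (362,125).

```bash
python3 - <<'E'
from h import *
for n,box in(('scene',(295,150,365,225)),('side',(200,200,290,290))):
    c=cap(n); im=c['frame'].astype(int)
    m=((im[:,:,0]>110)&(im[:,:,1]<60)&(im[:,:,2]<60)).astype(np.uint8)
    mm=np.zeros_like(m); x0,y0,x1,y1=box; mm[y0:y1,x0:x1]=m[y0:y1,x0:x1]
    k,l,s,ce=cv2.connectedComponentsWithStats(mm)
    for i in range(1,k):
        if s[i,4]>15: print(n,s[i],ce[i],ray(c,*ce[i],.134))
    crop=cv2.resize(c['frame'][y0:y1,x0:x1,::-1],None,fx=6,fy=6,interpolation=cv2.INTER_NEAREST)
    cv2.imwrite(f'pics/crop_{n}.png',crop)
    # runners: bright grey
    g=((im.min(2)>110)&(im.max(2)-im.min(2)<40)).astype(np.uint8)
    k,l,s,ce=cv2.connectedComponentsWithStats(g)
    for i in range(1,k):
        if s[i,4]>150:
            ys,xs=np.where(l==i); P=np.array([ray(c,u,v,.1195)[:2] for u,v in zip(xs,ys)])
            vx,vy,px,py=cv2.fitLine(P.astype(np.float32),cv2.DIST_HUBER,0,.001,.001).ravel()
            d=(P-[px,py])@[vx,vy]
            print(n,s[i],'line',np.degrees(np.arctan2(vy,vx)),px,py,[px+d.min()*vx,py+d.min()*vy],[px+d.max()*vx,py+d.max()*vy])
a=cv2.imread('pics/crop_scene.png');b=cv2.imread('pics/crop_side.png')
h=max(a.shape[0],b.shape[0]); a=cv2.copyMakeBorder(a,0,h-a.shape[0],0,0,0)
cv2.imwrite('pics/crops.png',cv2.resize(np.hstack([a,b]),None,fx=.82,fy=.82))
E
```

```text
scene [325 177  16  12 106] [332.3490566  182.50943396] [0.42208707 0.03242755 0.134     ]
scene [210 109  16  22 176] line 60.242218 0.50101554 -0.3689105 [np.float64(0.4745200700376928), np.float64(-0.41525335147079523)] [np.float64(0.5200003157399342), np.float64(-0.33570449465492663)]
scene [306 189  28  22 283] line -52.790718 0.4836676 0.044607587 [np.float64(0.46120482746757857), np.float64(0.07419125906032657)] [np.float64(0.5042678800376683), np.float64(0.017476864984255464)]
scene [167 211  64  61 464] line 10.896977 0.80253583 -0.058019444 [np.float64(0.6893845018584511), np.float64(-0.07980276535382988)] [np.float64(0.9119698487346405), np.float64(-0.03695176166207602)]
scene [   0  271   98  149 3147] line -87.47751 1.236453 -0.035043586 [np.float64(1.2277778033915556), np.float64(0.16187866848554314)] [np.float64(1.2481883446557516), np.float64(-0.30142653171309125)]
scene [269 296  46  54 463] line 11.089092 0.7757412 0.26292568 [np.float64(0.6950228825108659), np.float64(0.2471053348497877)] [np.float64(0.8516961742434227), np.float64(0.27781243735425837)]
scene [   0
[... 1270 characters left out ...]
1), np.float64(-0.215865853684087)] [np.float64(0.6153117923436527), np.float64(-0.20753560359907117)]
side [352 280  33  29 751] line 2.9975176 0.46154043 -0.22211534 [np.float64(0.43378823449220083), np.float64(-0.2235685630724757)] [np.float64(0.4913054876390456), np.float64(-0.220556710525821)]
side [273 291  41  20 200] line -88.49682 0.38898852 -0.115820915 [np.float64(0.3880035793991804), np.float64(-0.0782869493954048)] [np.float64(0.3899454623176769), np.float64(-0.15228757407529214)]
side [ 429  376   86   44 2997] line -64.53596 0.36152962 -0.3954266 [np.float64(0.3415833159772388), np.float64(-0.3535406801803067)] [np.float64(0.3933501131914752), np.float64(-0.46224754329076023)]
```

View pics/crops.png

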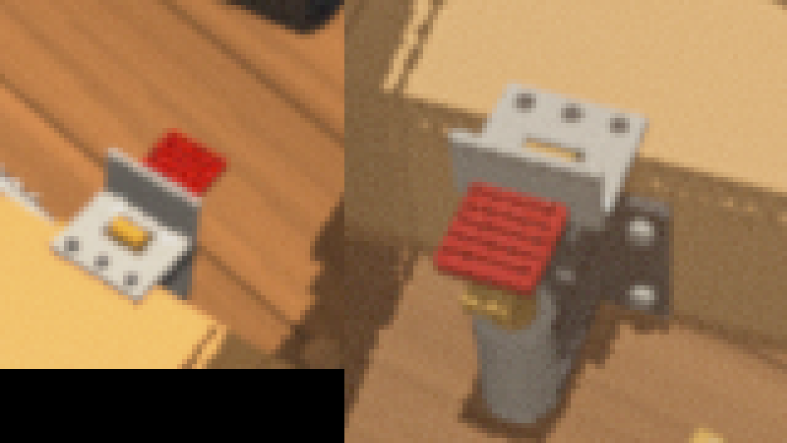

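```bash
python3 - <<'E'
from h import *
c=cap('side'); w=cap('scene')
q=[(470,183),(569,205),(530,292),(436,258)]
P=np.array([ray(c,200+(x-344)/4.92-.5,200+y/4.92-.5,.134)[:2] for x,y in q]);print(P,P.mean(0))
for i in range(4):
    d=P[(i+1)%4]-P[i]; print(np.linalg.norm(d),np.degrees(np.arctan2(d[1],d[0])))
# flange top edge (near face, z=.148)
print([ray(c,200+(x-344)/4.92-.5,200+y/4.92-.5,.148) for x,y in((449,133),(606,176))])
q=[(172,128),(227,160),(198,196)]
print([ray(w,295+x/4.92-.5,150+y/4.92-.5,.134)[:2] for x,y in q])
print('flange scene',[ray(w,295+x/4.92-.5,150+y/4.92-.5,.148)[:2] for x,y in((108,148),(201,202))])
E
```

```text
[[0.43750513 0.05102832]
 [0.44674425 0.01307963]
 [0.40638467 0.00501554]
 [0.40247496 0.04292486]] [0.42327725 0.02801209]
0.03905718667681656 -76.3167864671499
0.0411573264026919 -168.70074972570552
0.038110399493046246 95.88826833431088
0.03595523422652317 13.024997813133158
[array([0.44501003, 0.06401258, 0.148     ]), array([0.45604983, 0.00210559, 0.148     ])]
[array([0.41053101, 0.00925721]), array([0.40373965, 0.04596256]), array([0.43402081, 0.05385384])]
flange scene [array([0.45653358, 0.0046433 ]), array([0.44472086, 0.0653149 ])]
```

Emit:
drive_tool(
  plan="-0.3 2.5 0.3 -0.03; -0.7 6.5 0.8 -0.06; -1.2 11 1.5 -0.1; -1.7 15.5 2 -0.13; -2.2 19.5 3 -0.16; -2.6 23 3.5 -0.18; -2.8 25 4 -0.192; -2.9 25.45 4 -0.192",
  fingers=1,
  squeeze=60,
)

```text
time_s: 1.35
tcp_pos: [0.4195, 0.029, 0.1948]
eef_rot: [-180.0, 0.0, -79.0]
contact_force: [0.1, -0.6, 0.3]
gripper_width: 0.0132
```

```bash
python3 - <<'E'
from h import *
c=cap('side'); a=cap('wrist'); s=r.get_state(); print({k:s[k] for k in('time_s','tcp_pos','eef_rot','contact_force','gripper_width')})
print('proj tip',proj(c,s['tcp_pos']-[0,0,.008]),proj(c,[s['tcp_pos'][0],s['tcp_pos'][1],.134]))
cv2.imwrite('pics/n1.png',cv2.resize(np.hstack([c['frame'][120:330,130:370],a['frame'][::2,::2]])[:,:,::-1],None,fx=1.5,fy=1.5))
E
```

```text
{'time_s': 1.45, 'tcp_pos': array([0.42076251, 0.02923529, 0.19510225]), 'eef_rot': array([-1.79930917e+02,  1.36234247e-02, -7.89712278e+01]), 'contact_force': array([-0.24227187, -0.31850556,  0.16954977]), 'gripper_width': 0.005353346734897141}
proj tip [228.03278931 229.34828003] [230.15260092 247.72358835]
```

View pics/n1.png

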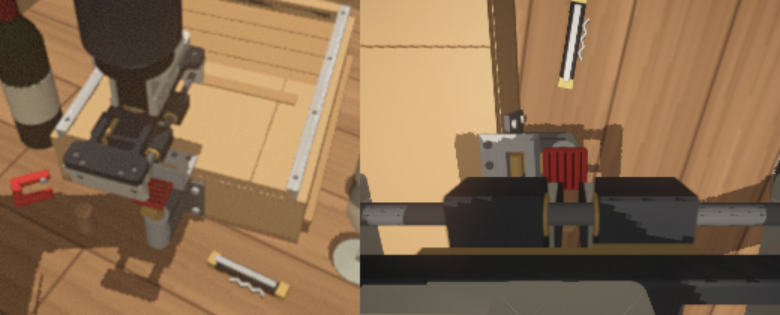

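Both views show the closed fingertips straight over the red pad: wrist crop pad at (566,165), fingers at 553–590. Next I go down onto it.

Emit:
drive_tool(
  plan="0 0 1 0; 0 0 2 0; 0 0 3 0; 0 0 4 0; 0 0 4.6 0; 0 0 5 0; 0 0 5.3 0; 0 0 5.5 0",
)

```text
time_s: 2.45
tcp_pos: [0.4205, 0.029, 0.1398]
eef_rot: [-180.0, -0.0, -79.0]
contact_force: [-2.5, -1.1, 3.8]
gripper_width: 0.0004
```

Emit:
drive_tool(
  plan="0 0 0.2 0; 0 0 0.4 0; 0 0 0.6 0; 0 0 0.8 0; 0 0 1 0; 0 0 1.15 0; 0 0 1.2 0; 0 0 1.2 0",
)

```text
time_s: 3.45
tcp_pos: [0.4206, 0.029, 0.1279]
eef_rot: [-180.0, -0.0, -79.0]
contact_force: [-3.4, 0.3, 6.9]
gripper_width: 0.0006
```

```bash
python3 - <<'E'
from h import *
c=cap('side'); a=cap('wrist'); s=r.get_state(); print({k:s[k] for k in('time_s','tcp_pos','eef_rot','contact_force','gripper_width')})
cv2.imwrite('pics/n2.png',cv2.resize(np.hstack([cv2.resize(c['frame'][200:290,190:290],None,fx=4,fy=4),cv2.resize(a['frame'][130:310,260:460],None,fx=2,fy=2)])[:,:,::-1],None,fx=1,fy=1))
E
```

```text
{'time_s': 3.55, 'tcp_pos': array([0.42056754, 0.02900813, 0.12796595]), 'eef_rot': array([-1.79978898e+02, -1.74823209e-03, -7.89870881e+01]), 'contact_force': array([-4.15556757, -0.11520521,  7.50149127]), 'gripper_width': 0.00033633075456111577}
```

View pics/n2.png

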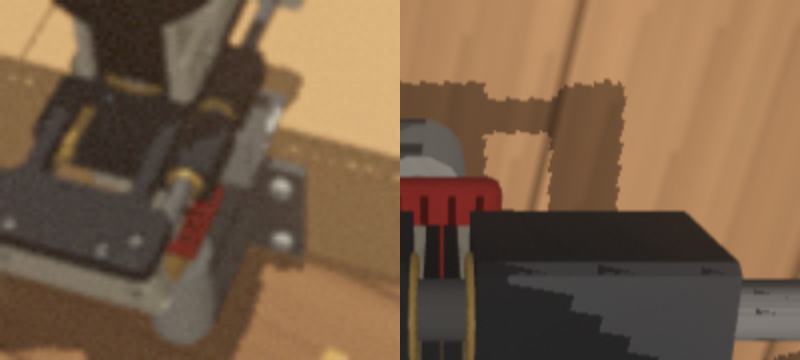

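```bash
python3 - <<'E'
from h import *
c=cap('side'); im=c['frame'].astype(int); s=r.get_state(); print(s['contact_force'],s['moment'])
e=np.array([.9816,.1908]); n=np.array([-.1908,.9816]); p=np.array([.4235,.0295])
for d in(0,.006,.008,.010,.012,.014,.016):
    print(d,[proj(c,[*(p+a*e+b*n),.134-d]).round(1) for a,b in((.02,-.02),(-.02,-.02))])
m=((im[:,:,0]>90)&(im[:,:,1]<65)&(im[:,:,2]<65)); m[:200]=0;m[290:]=0;m[:,:200]=0;m[:,290:]=0
ys,xs=np.where(m)
for y in range(ys.min(),ys.max()+1): print(y,xs[ys==y].min(),xs[ys==y].max(),end=' | ')
E
```

```text
[-3.19173951  0.22169447  8.38461955] [ 0.02710649  1.34152425 -0.04560459]
0 [array([245., 241.]), array([237.2, 258.1])]
0.006 [array([245.1, 242.9]), array([237.4, 260. ])]
0.008 [array([245.2, 243.6]), array([237.4, 260.6])]
0.01 [array([245.2, 244.2]), array([237.5, 261.3])]
0.012 [array([245.3, 244.9]), array([237.6, 261.9])]
0.014 [array([245.3, 245.5]), array([237.6, 262.5])]
0.016 [array([245.4, 246.1]), array([237.7, 263.2])]
247 244 245 | 248 244 245 | 249 243 245 | 250 238 244 | 251 238 244 | 252 238 243 | 253 237 243 | 254 236 242 | 255 236 241 | 256 236 241 | 257 235 241 | 258 235 241 | 259 234 240 | 260 233 239 | 261 232 239 | 262 232 239 | 263 231 238 | 264 236 237 | Traceback (most recent call last):
  File "<stdin>", line 8, in <module>
    return umr_minimum(a, axis, None, out, keepdims, initial, where)
ValueError: zero-size array to reduction operation minimum which has no identity
```

Emit:
drive_tool(
  plan="0 -0.2 0 0; 0 -0.4 0 0; 0 -0.6 0 0; 0 -0.8 0 0; 0 -1.0 0 0; 0 -1.2 0 0; 0 -1.4 0 0; 0 -1.6 0 0",
)

```text
time_s: 4.6
tcp_pos: [0.4331, 0.0308, 0.1273]
eef_rot: [179.7, -0.0, -79.0]
contact_force: [-16.1, -0.7, 18.5]
gripper_width: 0.0001
```

```bash
python3 - <<'E'
from h import *
c=cap('side');b=cap('scene'); a=cap('wrist'); s=r.get_state(); print({k:s[k] for k in('time_s','tcp_pos','contact_force','gripper_width')})
cv2.imwrite('pics/n3.png',np.hstack([cv2.resize(b['frame'][140:240,260:360],None,fx=4,fy=4),cv2.resize(a['frame'][100:300,140:340],None,fx=2,fy=2)])[:,:,::-1])
E
```

```text
{'time_s': 4.75, 'tcp_pos': array([0.43328679, 0.03080509, 0.12730856]), 'contact_force': array([-14.36948365,   0.88557908,  16.05218583]), 'gripper_width': 0.0004572045425312436}
```

View pics/n3.png

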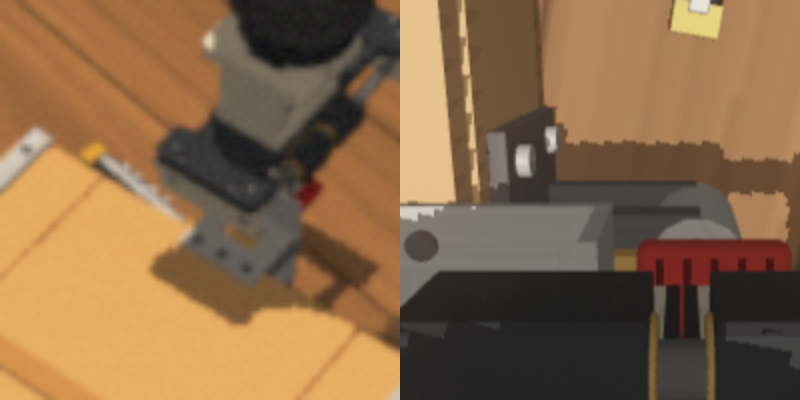

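The wrist view shows the pad pressed under the closed fingers (crop (715,255)). The flange end is at about (605,230). In the scene crop the nose is still in its slot at (240,235), and the strike plate screws have not moved. The arm reads 15 N in x and 16 N in z but the hatch is still, so I'll work out the press depth and what is being touched.

```bash
python3 - <<'E'
from h import *
a=cap('wrist'); s=r.get_state(); print(s['tcp_pos'],s['eef_rot'],s['contact_force'],s['moment'],-cam(a)[1].T@cam(a)[2])
e=np.array([.9816,.1908]); n=np.array([-.1908,.9816]); p=np.array([.4235,.0295])
print('pad -y edge seen: (459,220)..(535,220); flange end left (~436..446,202)')
for d in(.006,.010,.014,.018):
    print(d,[proj(a,[*(p+x*e-.02*n),.134-d]).round(1) for x in(.02,-.02)])
print('flange end',[(z,proj(a,[*(p+.025*e-.03*n),z]).round(1)) for z in(.114,.118,.148)])
t=s['tcp_pos']
for x in(-.01,.01):
  for z in(-.008,.03): print('finger',x,z,proj(a,[*(t[:2]+x*e-.0095*n),t[2]+z]).round(1))
im=a['frame']; cv2.imwrite('pics/n4.png',cv2.resize(im[180:420,200:460][:,:,::-1],None,fx=2.4,fy=2.4))
E
```

```text
[0.43328377 0.03081464 0.12732122] [ 1.79688829e+02 -4.83498005e-02 -7.90402265e+01] [-14.83235843  -0.66563569  16.45478094] [-0.06187194  5.07297643  0.0358688 ] [ 0.44833546 -0.03653623  0.2780883 ]
pad -y edge seen: (459,220)..(535,220); flange end left (~436..446,202)
0.006 [array([261.5, 228. ]), array([344.8, 227.8])]
0.01 [array([261.9, 225.5]), array([343.2, 225.3])]
0.014 [array([262.3, 223. ]), array([341.7, 222.8])]
0.018 [array([262.6, 220.7]), array([340.2, 220.5])]
flange end [(0.114, array([252.8, 200.9])), (0.118, array([252.2, 202.8])), (0.148, array([246.6, 220.3]))]
finger -0.01 -0.008 [301.9 241. ]
finger -0.01 0.03 [308.4 274.3]
finger 0.01 -0.008 [262.9 241.1]
finger 0.01 0.03 [258.6 274.5]
```

View pics/n4.png

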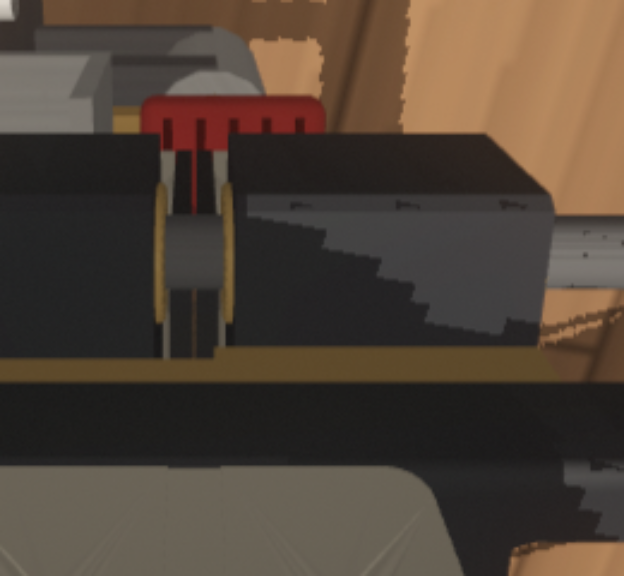

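Emit:
drive_tool(
  plan="0 0.2 0 0; 0 0.4 0 0; 0 0.4 0 0",
)

```text
time_s: 5.18
tcp_pos: [0.4331, 0.031, 0.1284]
eef_rot: [-179.9, -0.1, -79.0]
contact_force: [-0.9, -4.7, 7.8]
gripper_width: 0.0006
```

Emit:
drive_tool(
  plan="0 0.2 0 0; 0 0.4 0 0; 0 0.4 0 0",
)

```text
time_s: 5.55
tcp_pos: [0.4315, 0.0314, 0.1294]
eef_rot: [-179.6, 0.0, -78.9]
contact_force: [4.8, -1.4, 7.1]
gripper_width: 0.0007
```

Emit:
drive_tool(
  plan="0 0 0.05 0; 0 0 0.1 0; 0 0 0.1 0",
)

```text
time_s: 5.92
tcp_pos: [0.4315, 0.0314, 0.1283]
eef_rot: [-179.6, 0.0, -78.9]
contact_force: [4.0, -2.4, 8.6]
gripper_width: 0.0005
```

The lateral force flipped sign on backing off, so it was stick friction between the fingertip and the pad, not contact with the flange. I'll lift clear, set down nearer the flange and press again.

Emit:
drive_tool(
  plan="0 0 -0.6 0; 0 0 -1.2 0; 0 0 -1.9 0; 0 -0.4 -2 0; 0 -0.8 -2 0; 0 -0.9 -1.9 0; 0 -0.9 -1.6 0; 0 -0.9 -1.2 0",
)

```text
time_s: 6.92
tcp_pos: [0.4355, 0.0314, 0.1379]
eef_rot: [179.8, -0.1, -79.0]
contact_force: [-8.3, -0.2, 11.3]
gripper_width: -0.0001
```

Emit:
drive_tool(
  plan="0 0 0.2 0; 0 0 0.4 0; 0 0 0.6 0; 0 0 0.8 0; 0 0 1 0; 0 0 1.15 0; 0 0 1.2 0; 0 0 1.2 0",
)

```text
time_s: 7.92
tcp_pos: [0.4355, 0.0314, 0.1268]
eef_rot: [179.8, -0.1, -79.0]
contact_force: [-12.6, 0.5, 19.9]
gripper_width: 0.0005
```

```bash
python3 - <<'E'
from h import *
a=cap('wrist'); b=cap('scene'); s=r.get_state(); print(s['time_s'],s['tcp_pos'],s['contact_force'],s['moment'])
e=np.array([.9816,.1908]); n=np.array([-.1908,.9816]); p=np.array([.4235,.0295])
d=s['tcp_pos'][:2]-p; print('chest xy',-265+1e3*d@e,1e3*d@n)
A=cv2.convertScaleAbs(a['frame'][170:290,200:340],alpha=1.6,beta=25)
B=b['frame'][170:225,285:345]; O=cv2.imread('pics/s0.png')[170:225,285:345,::-1]
R=np.vstack([cv2.resize(x,(220,210),interpolation=cv2.INTER_CUBIC) for x in(O,B)])
cv2.imwrite('pics/n5.png',np.hstack([cv2.resize(A,(490,420),interpolation=cv2.INTER_CUBIC),R])[:,:,::-1])
for x,z in((.025,.114),(.025,.118),(.025,.148)): print(z,proj(a,[*(p+x*e-.03*n),z]).round(1))
E
```

```text
8.025 [0.43552438 0.031339   0.12686447] [-12.52330368  -0.7609291   19.59003667] [0.02979241 4.30178662 0.00771425]
chest xy -252.8459854730178 -0.48909425168528853
0.114 [257.3 200.9]
0.118 [256.8 202.8]
0.148 [252.  220.3]
```

View pics/n5.png

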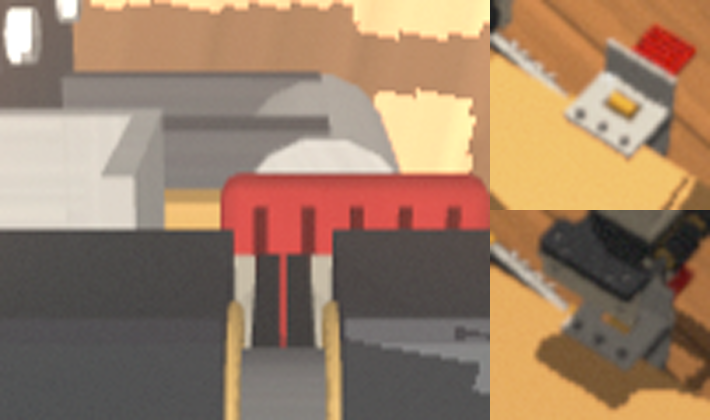

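The wrist view shows the gripper-body boxes hiding the finger backs, so the fingers may be up to 21 mm thick each and already touching the flange. The flange edge is at crop (163,112) and the pad edge at 222. Descending against the flange would also add vertical friction. I'll ease up 2 mm, still about 13 mm pressed, and push on gradually.

Emit:
drive_tool(
  plan="0 0.1 -0.1 0; 0 0 -0.2 0; 0 -0.2 -0.2 0; 0 -0.4 -0.2 0; 0 -0.6 -0.2 0",
)

```text
time_s: 8.65
tcp_pos: [0.4395, 0.0316, 0.1279]
eef_rot: [179.6, -0.1, -79.0]
contact_force: [-16.1, -1.6, 17.8]
gripper_width: 0.0006
```

Emit:
drive_tool(
  plan="0 -0.2 0 0; 0 -0.4 0 0; 0 -0.6 0 0; 0 -0.8 0 0",
)

```text
time_s: 9.15
tcp_pos: [0.4473, 0.0329, 0.1279]
eef_rot: [179.5, -0.1, -79.0]
contact_force: [-16.0, -2.7, 18.9]
gripper_width: 0.0001
```

```bash
python3 - <<'E'
from h import *
b=cap('scene'); a=cap('wrist'); s=r.get_state(); print(s['time_s'],s['tcp_pos'],s['contact_force'],s['moment'])
A=cv2.convertScaleAbs(a['frame'][170:290,200:340],alpha=1.6,beta=25)
B=b['frame'][170:225,285:345]; O=cv2.imread('pics/s0.png')[170:225,285:345,::-1]
R=np.vstack([cv2.resize(x,(220,210),interpolation=cv2.INTER_CUBIC) for x in(O,B)])
cv2.imwrite('pics/n6.png',np.hstack([cv2.resize(A,(490,420),interpolation=cv2.INTER_CUBIC),R])[:,:,::-1])
E
```

```text
9.25 [0.44748826 0.03300631 0.1279295 ] [-14.73124629  -2.49715713  16.26355126] [-0.95618674  5.17019082 -0.02133636]
```

View pics/n6.png

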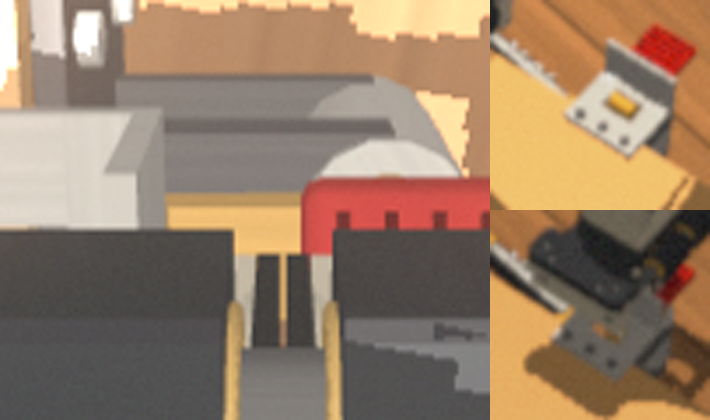

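The flange has stayed in contact with the finger, and the hatch is now sliding with the tool. It has moved about 18 mm, going by the pad's shift in the wrist view (222→302 px). I'll continue past the nose.

Emit:
drive_tool(
  plan="0 -0.2 0 0; 0 -0.4 0 0; 0 -0.6 0 0; 0 -0.8 0 0; 0 -1.0 0 0; 0 -1.2 0 0; 0 -1.3 0 0",
)

```text
time_s: 10.12
tcp_pos: [0.4615, 0.0364, 0.1281]
eef_rot: [179.7, -0.1, -79.0]
contact_force: [-13.3, -0.5, 14.5]
gripper_width: 0.0006
```

Emit:
drive_tool(
  plan="0 0.2 0 0; 0 0.5 0 0; 0 0.6 -0.2 0; 0 0.6 -0.6 0; 0 0.6 -1.0 0; 0 0.6 -1.4 0; 0 0.6 -1.8 0; 0 0.6 -1.8 0",
)

```text
time_s: 11.12
tcp_pos: [0.4576, 0.0362, 0.1466]
eef_rot: [180.0, 0.0, -79.0]
contact_force: [0.5, 0.2, -0.1]
gripper_width: 0.0002
```

```bash
python3 - <<'E'
from h import *
b=cap('scene'); a=cap('wrist'); c=cap('side'); s=r.get_state(); print(s['time_s'],s['tcp_pos'],s['contact_force'],s['moment'])
A=cv2.convertScaleAbs(a['frame'][130:290,140:340],alpha=1.6,beta=25)
B=b['frame'][170:225,285:345]; O=c['frame'][210:275,205:270]
R=np.vstack([cv2.resize(x,(210,210),interpolation=cv2.INTER_CUBIC) for x in(O,B)])
cv2.imwrite('pics/n7.png',np.hstack([cv2.resize(A,(525,420),interpolation=cv2.INTER_CUBIC),R])[:,:,::-1])
E
```

```text
11.275 [0.45753319 0.03615645 0.14638288] [-0.13576854  0.39138046  0.00964574] [ 0.0136319   0.00365853 -0.00484038]
```

View pics/n7.png

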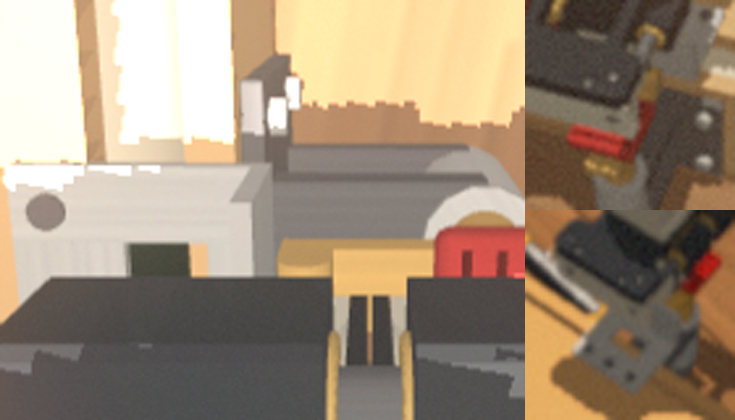

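The wrist view shows the brass nose at crop (305,258), up and just behind the flange at (272,220). The pad is back up and the force is about zero. Now I push the hatch on, with the fingertip clear above the nose.

Emit:
drive_tool(
  plan="0 -0.3 0 0; 0 -0.6 0 0; 0 -0.9 0 0; 0 -1.3 0 0; 0 -1.7 0 0; 0 -2.1 0 0; 0 -2.6 0.1 0; 0 -3.1 0.2 0",
)

```text
time_s: 12.28
tcp_pos: [0.4862, 0.0413, 0.1439]
eef_rot: [179.7, -0.0, -79.0]
contact_force: [-7.7, 0.2, 4.9]
gripper_width: 0.0003
```

Emit:
drive_tool(
  plan="0 -0.5 0.1 0; 0 -1 0.2 0; 0 -1.5 0.3 0; 0 -2 0.3 0; 0 -2.5 0.3 0; 0 -3 0.3 0; 0 -3.5 0.3 0; 0 -4 0.3 0",
)

```text
time_s: 13.28
tcp_pos: [0.5256, 0.049, 0.1408]
eef_rot: [179.7, -0.0, -79.0]
contact_force: [-6.6, -0.2, 3.4]
gripper_width: 0.0002
```

Emit:
drive_tool(
  plan="0 -0.5 0 0; 0 -1 0 0; 0 -1.5 0 0; 0 -2 0 0; 0 -2.5 0 0; 0 -3 0 0; 0 -3.5 0 0; 0 -4 0 0",
)

```text
time_s: 14.28
tcp_pos: [0.5649, 0.0566, 0.1408]
eef_rot: [179.7, -0.0, -79.0]
contact_force: [-6.9, -0.4, 4.1]
gripper_width: 0.0003
```

Emit:
drive_tool(
  plan="0 -0.4 0 0; 0 -0.8 0 0; 0 -1.2 0 0; 0 -1.6 0 0; 0 -2 0 0; 0 -2.4 0 0; 0 -2.7 0 0; 0 -3 0 0",
)

```text
time_s: 15.28
tcp_pos: [0.5943, 0.0624, 0.1408]
eef_rot: [179.7, -0.0, -79.0]
contact_force: [-6.9, -1.4, 4.3]
gripper_width: 0.0005
```

Emit:
drive_tool(
  plan="0 -0.15 0 0; 0 -0.3 0 0; 0 -0.45 0 0; 0 -0.6 0 0; 0 -0.7 0 0; 0 -0.8 0 0",
)

```text
time_s: 16.02
tcp_pos: [0.6021, 0.0639, 0.1408]
eef_rot: [179.7, -0.0, -79.0]
contact_force: [-6.9, -0.3, 4.6]
gripper_width: 0.0004
```

Emit:
drive_tool(
  plan="0 -0.1 0 0; 0 -0.2 0 0; 0 -0.3 0 0",
)

```text
time_s: 16.4
tcp_pos: [0.605, 0.0645, 0.1408]
eef_rot: [179.7, -0.0, -79.0]
contact_force: [-7.8, -1.0, 2.7]
gripper_width: 0.0004
```

Emit:
drive_tool(
  plan="0 -0.1 0 0; 0 -0.2 0 0",
)

```text
time_s: 16.65
tcp_pos: [0.607, 0.0648, 0.1408]
eef_rot: [179.7, -0.0, -79.0]
contact_force: [-8.2, -1.3, 3.4]
gripper_width: 0.0006
```

Emit:
drive_tool(
  plan="0 -0.1 0 0; 0 -0.2 0 0",
)

```text
time_s: 16.9
tcp_pos: [0.6089, 0.0652, 0.1408]
eef_rot: [179.7, -0.0, -79.0]
contact_force: [-6.9, -0.1, 4.1]
gripper_width: 0.0009
```

Emit:
drive_tool(
  plan="0 -0.1 0 0; 0 -0.2 0 0",
)

```text
time_s: 17.15
tcp_pos: [0.6094, 0.0652, 0.1408]
eef_rot: [179.6, -0.0, -79.0]
contact_force: [-15.2, -1.0, 10.4]
gripper_width: 0.0007
```

The hatch stopped moving and the force rose from 7 to 15 N, so it is on the far stop. I'll back off, then lift clear.

Emit:
drive_tool(
  plan="0 0.2 0 0; 0 0.5 0 0; 0 1 0 0; 0 1.3 -0.5 0; 0 1.5 -2 0; 0 1.5 -4 0; 0 1.5 -7 0; 0 1.5 -10 0",
)

```text
time_s: 18.15
tcp_pos: [0.5983, 0.0635, 0.2439]
eef_rot: [-179.9, 0.0, -79.0]
contact_force: [0.1, -0.3, -0.3]
gripper_width: 0.0009
```

Emit:
drive_tool(
  plan="0 3 -2 0; 0 7 -5 0; 0 10 -8 0; 0 12 -11 0; 0 12 -12 0; 0 12 -12 0",
)

```text
time_s: 18.9
tcp_pos: [0.4807, 0.0408, 0.3626]
eef_rot: [-179.9, 0.0, -79.0]
contact_force: [-0.3, 0.1, -0.6]
gripper_width: 0.0003
```

```bash
python3 - <<'E'
from h import *
b=cap('scene'); a=cap('wrist'); c=cap('side'); s=r.get_state(); print(s['time_s'],s['tcp_pos'],s['contact_force'])
im=c['frame'].astype(int)
m=((im[:,:,0]>110)&(im[:,:,1]<60)&(im[:,:,2]<60)).astype(np.uint8)
k,l,st,ce=cv2.connectedComponentsWithStats(m[200:290,200:290].copy()); print('pad side now',[(st[i],ce[i]+200) for i in range(1,k) if st[i,4]>15])
cv2.imwrite('pics/n8.png',np.hstack([cv2.resize(b['frame'],(400,300)),cv2.resize(c['frame'],(400,300))])[:,:,::-1])
cv2.imwrite('pics/n8.png',np.vstack([cv2.imread('pics/n8.png'),np.hstack([cv2.resize(a['frame'],(400,300)),cv2.resize(c['frame'][90:300,130:410],(400,300))])[:,:,::-1]]))
E
```

```text
19.05 [0.48035371 0.04068677 0.36025084] [ 0.08552823 -0.52871269 -1.09349241]
pad side now [(array([19, 50, 21, 10, 76], dtype=int32), array([229.46052632, 254.47368421]))]
```

View pics/n8.png

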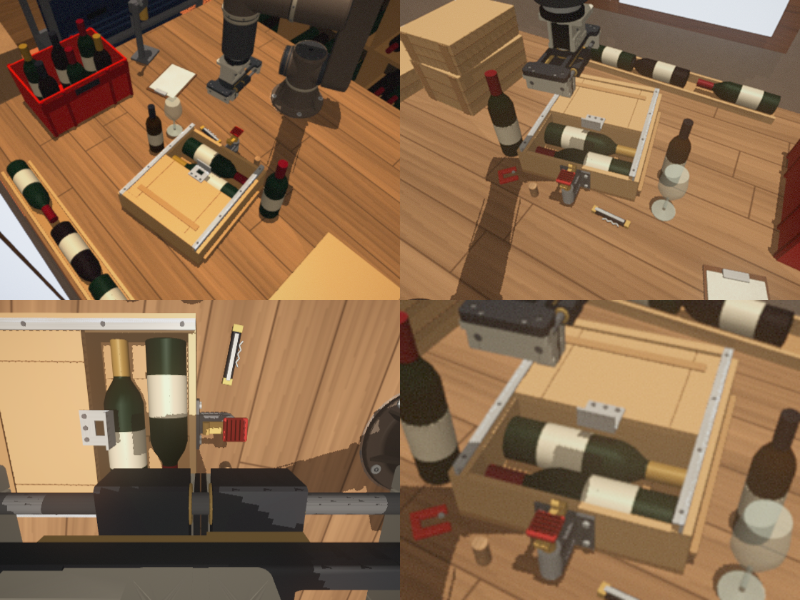

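```bash
python3 - <<'E'
from h import *
a=cap('wrist'); c=cap('side'); s=r.get_state(); im=a['frame'].astype(int)
m=((im[:,:,0]>70)&(im[:,:,1]<50)&(im[:,:,2]<50)).astype(np.uint8)
k,l,st,ce=cv2.connectedComponentsWithStats(m); e=np.array([.9816,.1908]); p=np.array([.4245,.0295])
for i in range(1,k):
    if st[i,4]>100:
        for z in(.134,.120): print('pad',st[i],z,ray(a,*ce[i],z))
        print('width mm if up',[1e3*np.linalg.norm(ray(a,st[i,0],ce[i][1],z)-ray(a,st[i,0]+st[i,2],ce[i][1],z)) for z in(.134,.12)])
P=ray(c,270,163.5,.148); print('flange',P,'chest x',-265+1e3*(P[:2]-p)@e)
g=((im.min(2)>110)&(im.max(2)-im.min(2)<40)).astype(np.uint8); g[:, :90]=0; g[:130]=0;g[220:]=0;g[:,170:]=0
ys,xs=np.where(g); 
for u in(xs.min(),xs.max()):
    Q=ray(a,u,180,.118 if u==xs.min() else .148); print(u,-265+1e3*(Q[:2]-p)@e)
print(r.get_state()['contact_force'])
E
```

```text
pad [312 166  30  33 872] 0.134 [0.42854496 0.02956109 0.134     ]
pad [312 166  30  33 872] 0.12 [0.42607733 0.03165548 0.12      ]
width mm if up [np.float64(34.84643429695181), np.float64(36.14049697622816)]
flange [0.64161775 0.06865725 0.148     ] chest x -44.40601715348802
109 -0.7717743833560462
169 -83.29361849759127
[-0.19857071 -0.17741085 -0.01422125]
```

```bash
python3 -c "
from plant import r
print(r.close_job())"
```

```text
the job is handed in; nothing more can be done
None
```

The chest is open, with the hatch against the far stop and the catch back up. I handed the job in at about 19 s of the 38 s allowed.

**What I did:** With the fingers closed, I pressed the red pad down about 13–14 mm. The first push only stuck on the pad and flange at about 15 N, so I let the pad up once, pressed again nearer the flange and pushed more firmly. Still holding the pad, I pushed the hatch about 32 mm, past the nose. I then backed off and raised the fingertip so the catch sprang up. Finally I slid the hatch on with about 7 N, slowing to about 8 mm/s, until it met the stop.

**Last checks:**
- **Hatch:** At the end the force rose from 7 to 15 N while the hatch stopped moving. Tool travel while in contact came to about 179 mm, which agrees with full opening.
- **Catch:** In the side view the pad's lower edge is back where it started, at row 260. It was at row 264 when pressed.
- **Surroundings:** The standing bottles, glass, corkscrew, cork and foil cutter look undisturbed. The robot is clear, with contact force near zero.

**Checks that disagreed:**
- A hand-picked pixel for the flange in the side view put it at chest x −44 mm instead of −60. I trusted the contact travel and the stop force instead.
- In a last check from the raised wrist camera, the pad read about 5 mm further in x than my first estimate.
- During the pressed push the measured forces were higher than the spring alone would give: up to about 16 N along x and 20 N upward. I put this down to friction on the pad and flange.

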